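Reach the counter lamp out one hole and switch it on

ROBOT

A 7-joint arm with a two-finger parallel gripper is mounted at the origin on the work surface. World frame = base frame: x ahead of the robot, y to its left, z up, the work surface at z = 0. Lengths are in m, angles in rad, forces in N, time in s.
With the tool pointing down it reaches from about 0.4 to 0.85 m from the base axis. Payload 10.4 kg.
Tool frame: the origin (TCP) lies between the finger pads; the fingertips stand 17 mm ahead of it and the grasp point (between the pads) lies 2 mm behind it; x points along the fingers, y is the direction in which the jaws open and shut, and the axes are right-handed (so a half turn about x gives the same grasp; the last joint's range is limited). The gripper opens to 87 mm and grips with 3 to 60 N. Pads are 19 mm wide; open, the fingers measure 117 mm over their backs; the gripper's body (75 mm by 190 mm) begins 51 mm behind the grasp point.
Start: joints at [-1.296, 0.332, -0.065, 1.46, 0.022, 1.35, -0.088], TCP at [0.183, 0.598, 0.24] pointing down, gripper open.
Joint ranges: [-2.6, 2.6], [-0.5, 2.12], [-1.47, 1.34], [0.16, 2.42], [-1.27, 4.41], [0.06, 2.06], [-2.6, 2.6]. Speed limits (rad/s): [2.22, 2.22, 2.79, 2.79, 3.14, 3.14, 3.14].

INTERFACE

Orientations are given as a unit quaternion [x, y, z, w].
In Python, from bench import r, optics, close_job gives the robot as it stands.
- The arm moves only by the shell command python3 -m inch 'ROWS' [OPENING] [FORCE]. ROWS is JSON, a list of rows, each an object with "translation": the shift along the tool's x, y, z in cm, a list of three; "spin": the turn about the tool's x in degrees. In form: [{"translation": [tx, ty, tz], "spin": spin}, ...]. A call has 1 to 20 rows; each row shifts and turns the pose as measured when the row begins, along the tool's axes as they then stand; what a row does not reach is not made up. A row lasts 1/8 s, in which the tool goes at most 62.5 mm and 10.7 degrees, less where a joint would pass 70% of its speed; a pose out of reach is approached as far as the arm can. A call is refused whole if a number of a shift passes 6.25 or a number of a turn 10.7, either way. A call with a gripper value outside its range is refused whole. OPENING is the closure, from 0 (fully open) to 1 (shut), set as the call begins (- or left out, the last holds). The fingers move at their own pace and stop on an object; FORCE is the grip in N (left out, the last holds). Time passes only in rows, so rows that do not move let the fingers close. It gives the time, the measured TCP pose, the force and the opening at its end, in the units of the state.
- r.read_state(): the state, without advancing time (a new reading comes with each control period).
- optics.camera(name): name is "scene" or "top" or "wrist"; returns the picture (384x512x3 uint8, red, green, blue); there is no depth.
- optics.camera_model(name): a dict with "camera_matrix" (3x3 intrinsics, pixels), "world_from_camera" (4x4, takes a point from camera to world coordinates); the wrist camera has in their place "tool_from_camera" (4x4, takes a point from camera to tool coordinates, whose origin is the TCP and whose axes are the tool frame's). Camera axes: x right, y down, z forward; pixel columns grow to the right and rows downward; lengths in m; the calibration is good to about 2 mm. A picture is of the moment at which its call begins: read the wrist's pose just before it. camera_model takes no time and is no camera call.
- close_job(): hands the job in, once; it reports no verdict.
The state is a dict: "time": time; "joint_positions": joint angles; "joint_vel": joint speeds; "joint_torque": joint torques, N m; "ee_pos": TCP position; "eef_rot": TCP orientation; "ft_force": force on the tool from outside, world axes, zero at the start; "torque": the same for the moment, N m; "width": finger opening in m.
Only numpy, scipy, OpenCV 4.12 (cv2) and the standard library are available. Lean on these libraries where they do the work, as an engineer would, in place of code of your own. Each camera call takes 0.05 s, during which the arm holds its last target.

TASK

Light up the ledger at the ticket counter: press the spring pin of the lamp's telescopic boom in flush and draw the boom out, towards its lamp head, to the very next hole, so that the pin has sprung fully out again through that hole. Also turn the red rotary switch on the lamp's base from off to on, and leave the loose things on the counter where they are.

Things in the scene. Friction and masses are not known exactly. Their poses are not given: they have to be found in the camera images.
- lamp: LED counter lamp, screwed down. Origin: foot of its column, on the counter. x axis: level along the boom, from the column out to the lamp head; z up; y to the side where the spring pin sticks out. Grey base 45 mm high, from y = -165 to +65 mm and 65 mm either way in x; column 28 mm across at the origin; on it a black clamp block 44 x 50 x 52 mm, centred 180 mm up.
- boom_tube (a point): centre of the white outer tube of the telescopic boom, on its centre line, which lies level straight above the lamp's x axis (lamp y = 0), 180 mm over the counter. Tube 28 mm square, 234 mm long; at boom = 0 it spans lamp x = 66 to 300 mm. It slides on a fixed steel tube 22 mm square. Four holes in its +y side, 40 mm apart. Air free 100 mm below and all above it. Axes as the lamp's.
- pin_tip (a point): tip of the domed brass spring pin, 12 mm across. The pin sits in the fixed inner tube at lamp x = 160 mm, 180 mm up, and points to lamp +y through a hole of the outer tube, standing 7 mm proud of its side (tip 21 mm off the centre line). It does not travel with the outer tube. Spring: 3 N at rest, 6.5 N pressed flush. Axes as the lamp's.
- boom (a joint): how far the outer tube and head are drawn out, m: 0 start hole, 0.040 the next hole outwards, 0.080 the last, -0.040 one hole inwards; positive along lamp +x; 0.5 mm of play, 3 mm of give under a hard pull. With the pin out it is locked. With the pin held flush, 5 to 20 N along the boom start it (the edge pushes the dome under the wall), then 2 to 5 N slide it till the pin springs out in the next hole and locks it.
- pin (a joint): how far the spring pin is pressed in, m: 0 fully out, 0.007 flush with the tube's outer side, about 0.009 when under the tube's wall between holes. Pads 15 mm or wider, closed from both sides on the tube where the pin is, press it flush and grip the tube at once.
- switch_grip (a point): centre of the red bar handle of the rotary switch, on its vertical turning axis, at lamp x = 0, y = -105 mm, 71 mm over the counter. Bar 70 mm long, 14 mm wide, 28 mm tall (57 to 85 mm over the counter), on a hub 34 mm across whose top is 57 mm over the counter. This point's x axis runs along the bar to its end with a white line and turns with it.
- switch (a joint): turn of the switch, rad, clockwise seen from above: 0 off (bar along the boom, white line towards the lamp head, red dot), 1.571 on (bar square to the boom, white line towards lamp -y, green dot). Sprung over centre: up to 0.12 N m to turn it to the middle (0.785), past which it snaps to the other end by itself once let go. Stops at 0 and 1.571.
- lamp_head (a point): middle of the flat aluminium LED head, 170 mm along the boom, 110 mm wide, 18 mm thick, 405 mm from the column at boom = 0, 162 mm over the counter; travels with the outer tube. Axes as the lamp's.
- ledger_mid (a point): middle of the top of the open ledger, 310 x 215 x 16 mm, fixed on the counter under and beyond the lamp head; its x axis runs along the 310 mm
- stapler_mid (a point): bystander: blue desk stapler, 135 x 36 x 55 mm; the point is its centre, 25 mm over its underside
- stamp_mid (a point): bystander: wooden-handled rubber stamp standing upright, 38 mm across, 71 mm tall; the point is its centre, 35 mm over its underside
- tape_mid (a point): bystander: yellow roll of tape lying flat, 96 mm across, 24 mm tall; the point is its centre, 12 mm over its underside
- bottle_mid (a point): bystander: clear water bottle with green cap, 66 mm across, 215 mm tall; the point is its centre, 107 mm over its underside
- calculator_mid (a point): bystander: dark desk calculator, 125 x 150 x 28 mm, lying flat; the point is its centre, 12 mm over its underside
- pens_mid (a point): bystander: black pen cup, 80 mm across, 100 mm tall, pens to 170 mm; the point is its centre, 50 mm over its underside

How it is judged:
At the end, for the whole second after the job is handed in: The boom stands at the next hole outwards (40 mm out, within 3 mm) and at rest, the spring pin has sprung out through it (pressed in by less than 2 mm), and the rotary switch stands on (turned past 1.4 of 1.571 rad) (value of joint boom between 0.037 and 0.043 m and value of joint pin below 0.002 m and value of joint switch above 1.4 rad and velocity of joint boom between -0.01 and 0.01 m/s); the robot touches nothing.
It fails at once if a loose thing on the counter is shifted by more than 30 mm (distance of any of stapler_mid, stamp_mid, tape_mid, bottle_mid, calculator_mid, pens_mid from where it was at the start of the episode above 0.03 m).
It fails at once if a loose thing on the counter is upset (angle between any of stapler_mid, stamp_mid, tape_mid, bottle_mid, calculator_mid, pens_mid's own z axis and vertical above 0.5 rad).
It also fails if it takes over 48 s, if anything falls off the work surface, if the arm or the gripper's body presses on something with over 40 N, if the wrist force passes 120 N, or if a joint passes its speed limit or range.

## Working session

There is one attempt and no reset: what is moved stays moved. The work goes in short steps, Python scripts to look and compute and a shell command to move; the robot and the scene stay as the last step left them, time stands still between calls to the robot, and variables do not carry over. Pictures are saved under pics/ and viewed, and the job is handed in when it is done.

```bash
ls; mkdir -p pics; python3 - <<'E'
from bench import r, optics
import cv2, json
print({k:v for k,v in r.read_state().items()})
for n in ("scene","top","wrist"):
    im=optics.camera(n); cv2.imwrite(f"pics/{n}0.png",im[:,:,::-1])
    print(n,optics.camera_model(n))
E
```

```text
pics
{'time': 0.0, 'joint_positions': array([-1.29561651,  0.33284414, -0.06468653,  1.46096114,  0.02160047,
        1.34985231, -0.08849809]), 'joint_vel': array([-8.20865374e-04, -3.38817482e-05, -8.45642942e-04, -1.11359973e-03,
       -4.00894814e-04,  2.51675952e-03,  1.34064956e-03]), 'joint_torque': array([-1.88351078e-03, -6.23256898e+01,  2.33407924e-02, -3.89925456e+01,
       -6.15185313e-02,  3.93497804e-02,  1.61587623e-04]), 'ee_pos': array([0.1832812 , 0.59714971, 0.23876173]), 'eef_rot': array([ 0.10440693,  0.69933198, -0.10537058,  0.69923602]), 'ft_force': array([-0.20645869, -0.72761294,  0.02697454]), 'torque': array([ 0.03104934, -0.00179112,  0.00678155]), 'width': 0.0867795175082917}
scene {'camera_matrix': array([[419.61343329,   0.        , 256.92906344],
       [  0.        , 419.61343329, 200.69638143],
       [  0.        ,   0.        ,   1.        ]]), 'world_from_camera': array([[ 0.0399959 ,  0.5914607 , -0.80534127,  1.45397561],
       [ 0.99911011, -0.01287152,  0.04016596, -0.03648858],
       [ 0.01339062, -0.80623108, -0.59144918,  0.76172462],
[... 348 characters left out ...]
0962548, -0.01826152,  0.01561944],
       [ 0.01925697, -0.11619764, -0.99303941,  1.04399676],
       [ 0.        ,  0.        ,  0.        ,  1.        ]])}
wrist {'camera_matrix': array([[267.22216607,   0.        , 252.84187929],
       [  0.        , 267.22216607, 193.37038547],
       [  0.        ,   0.        ,   1.        ]]), 'tool_from_camera': array([[-2.83145609e-04, -2.52181764e-01,  9.67679842e-01,
        -1.44574743e-01],
       [ 9.99999960e-01, -9.76139647e-05,  2.67163915e-04,
         5.80272508e-05],
       [ 2.70851985e-05,  9.67679879e-01,  2.52181782e-01,
        -6.81334548e-02],
       [ 0.00000000e+00,  0.00000000e+00,  0.00000000e+00,
         1.00000000e+00]])}
```

View pics/scene0.png

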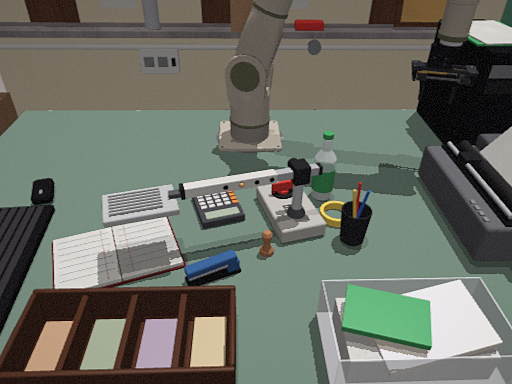

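View pics/top0.png

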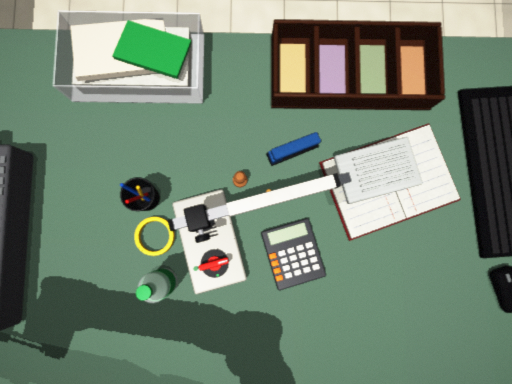

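```bash
python3 -c "
import cv2
a=cv2.imread('pics/top0.png')[150:310,130:330];cv2.imwrite('pics/top0c.png',cv2.resize(a,None,fx=4,fy=3.7,interpolation=3)[:600])
a=cv2.imread('pics/top0.png')[150:290,140:330];cv2.imwrite('pics/top0c.png',cv2.resize(a,None,fx=4,fy=4,interpolation=3))
a=cv2.imread('pics/scene0.png')[80:220,190:380];cv2.imwrite('pics/sc0c.png',cv2.resize(a,None,fx=4,fy=4,interpolation=3))
"
```

```text
(no output)
```

View pics/top0c.png

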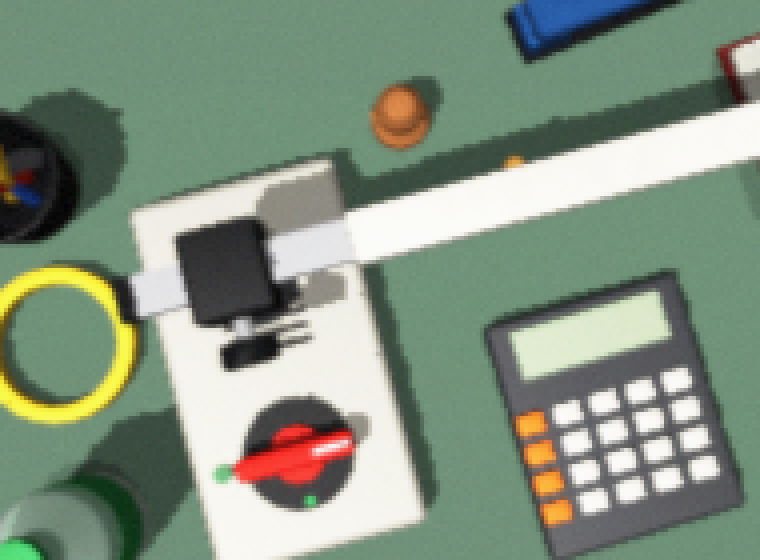

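View pics/sc0c.png

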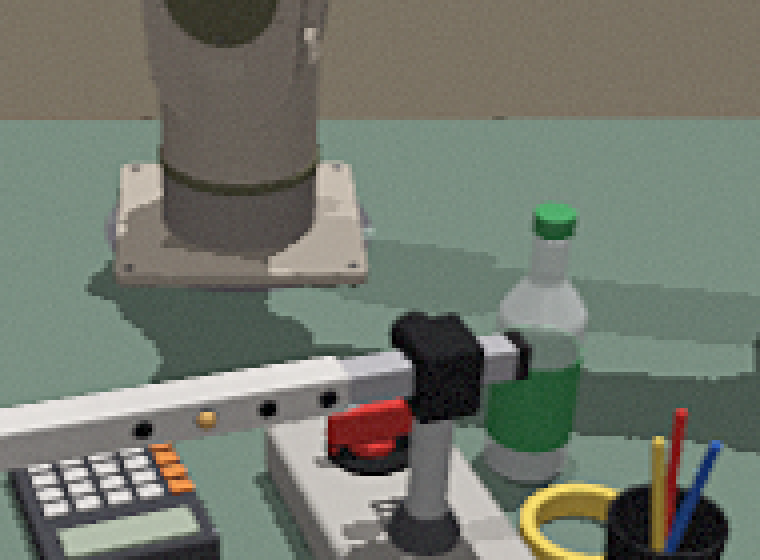

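```bash
cat > h.py <<'E'
import numpy as np
from bench import r, optics
from scipy.spatial.transform import Rotation as R
from scipy.optimize import least_squares
def proj(n,P,T=None):
    m=optics.camera_model(n)
    W=m["world_from_camera"] if T is None else T@m["tool_from_camera"]
    P=np.atleast_2d(P); c=(P-W[:3,3])@W[:3,:3]
    u=c@m["camera_matrix"].T
    return u[:,:2]/u[:,2:]
def lampw(p,L):
    x,y,a=p; L=np.atleast_2d(L)/1000.
    c,s=np.cos(a),np.sin(a)
    return np.c_[x+c*L[:,0]-s*L[:,1],y+s*L[:,0]+c*L[:,1],L[:,2]]
def tool():
    s=r.read_state();T=np.eye(4);T[:3,:3]=R.from_quat(s["eef_rot"]).as_matrix();T[:3,3]=s["ee_pos"];return T
E
python3 - <<'E'
from h import *
L=np.array([[-65,65,45],[65,65,45],[65,-165,45],[66,14,194],[66,-14,194],[160,21,180],[0,-105,85]])
px=np.array([[132,212],[332,160],[425,520],[343,208],[360,263],[515,157],[297,453]])/4+[140,150]
S=np.array([[160,21,180]]);sp=np.array([[207,420]])/4+[190,80]
f=lambda p:np.r_[(proj("top",lampw(p,L))-px).ravel(),(proj("scene",lampw(p,S))-sp).ravel()]
b=min((least_squares(f,[.45,.1,a],loss="soft_l1") for a in(-2,-1,0,1,2,3)),key=lambda s:s.cost)
print(b.x,np.degrees(b.x[2]));print(f(b.x).reshape(-1,2).round(1))
p=b.x
for n,l in dict(pin=[160,21,180],switch=[0,-105,71],tube=[183,0,180],head=[405,0,162]).items(): print(n,lampw(p,l))
T=tool();print(T[:3,:3].round(2))
E
```

```text
[ 0.53949453  0.11363529 -1.29940767] -74.45057508800686
[[-1.6 -1.1]
 [ 0.1 -1.8]
 [ 1.3  0.4]
 [ 0.4  1. ]
 [-0.4  0.3]
 [-0.3 -0.3]
 [-0.6  0.9]
 [-1.2  1.6]]
pin [[ 0.60261704 -0.03487918  0.18      ]]
switch [[0.43833757 0.08548799 0.071     ]]
tube [[ 0.58855125 -0.06266683  0.18      ]]
head [[ 0.64806269 -0.27654153  0.162     ]]
[[-0.    0.29  0.96]
 [-0.    0.96 -0.29]
 [-1.   -0.    0.  ]]
```

```bash
cat >> h.py <<'E'
def unproj(n,uv,z):
    m=optics.camera_model(n);W=m["world_from_camera"]
    d=W[:3,:3]@np.linalg.solve(m["camera_matrix"],[*uv,1.]);o=W[:3,3]
    return o+d*(z-o[2])/d[2]
def tolamp(p,w):
    c,s=np.cos(p[2]),np.sin(p[2]);d=np.asarray(w)-[p[0],p[1],0]
    return np.array([c*d[0]+s*d[1],-s*d[0]+c*d[1],d[2]])*1000
def go(p,L,yaw=None):
    T=tool();w=lampw(p,L)[0]
    d=T[:3,:3].T@(w-T[:3,3])*100
    a=np.degrees(np.arctan2(T[1,1],T[0,1])-p[2])
    print("to",w.round(4),"tool cm",d.round(2),"tool-y angle in lamp deg",((a+180)%360-180).round(2), "lamp pos",tolamp(p,T[:3,3]).round(1),"tilt",T[:3,0].round(3))
P0=[0.53949453,0.11363529,-1.29940767]
E
python3 - <<'E'
from h import *
for n,uv,z in (("cap",(144,293),.215),("pens",(139,194),.1),("stamp",(240,178),.071),("tape",(154,236),.012)):
    print(n,tolamp(P0,unproj("top",uv,z)).round(0))
go(P0,[33,-85,330])
E
```

```text
cap [-135. -118.  215.]
pens [-124.   95.  100.]
stamp [111.  75.  71.]
tape [-132.   -2.   12.]
to [0.4665 0.0591 0.33  ] tool cm [ -9.06 -43.15  42.86] tool-y angle in lamp deg 147.39 lamp pos [-561.4 -213.5  238.9] tilt [-0.    -0.001 -1.   ]
```

```bash
python3 -m inch '[{"translation":[-4.5,0,0],"spin":0},{"translation":[-4.5,0,0],"spin":0},{"translation":[0,-4.3,4.3],"spin":0},{"translation":[0,-4.3,4.3],"spin":0},{"translation":[0,-4.3,4.3],"spin":0},{"translation":[0,-4.3,4.3],"spin":0},{"translation":[0,-4.3,4.3],"spin":0},{"translation":[0,-4.3,4.3],"spin":0},{"translation":[0,-4.3,4.3],"spin":0},{"translation":[0,-4.3,4.3],"spin":0},{"translation":[0,-4.3,4.3],"spin":0},{"translation":[0,0,0],"spin":-10},{"translation":[0,0,0],"spin":-10},{"translation":[0,0,0],"spin":-10},{"translation":[0,0,0],"spin":-2.6},{"translation":[0,0,0],"spin":0}]' 1 10
python3 - <<'E'
from h import *
import cv2
go(P0,[33,-85,330])
s=r.read_state();print(s["joint_positions"].round(2),s["width"],s["ft_force"])
T=tool();im=optics.camera("wrist")[:,:,::-1].copy();cv2.imwrite("pics/w1.png",im);np.save("w1.npy",T)
E
```

```text
time: 2.15
ee_pos: [0.4451, 0.0971, 0.3295]
eef_rot: [-0.102, 0.701, 0.1, 0.699]
ft_force: [0.1, -0.4, 0.1]
width: 0.0005
to [0.4665 0.0591 0.33  ] tool cm [-0.05 -4.26  0.97] tool-y angle in lamp deg -179.16 lamp pos [ -9.4 -95.3 329.5] tilt [-0.003 -0.003 -1.   ]
[-0.81 -0.11  0.46  1.75  0.05  1.5   1.5 ] 0.00045106328788290466 [ 0.10008611 -0.44965165  0.12300776]
```

View pics/w1.png

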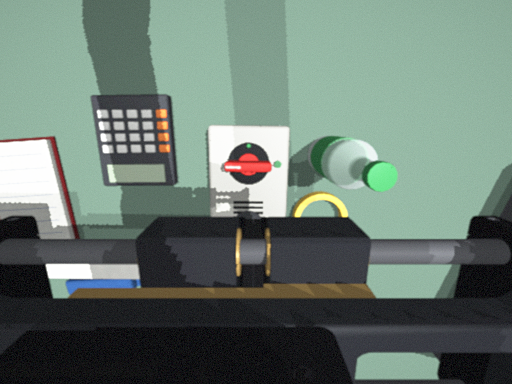

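```bash
python3 - <<'E'
from h import *
import cv2
im=cv2.imread("pics/w1.png");cv2.imwrite("pics/w1c.png",cv2.resize(im[110:220,190:310],None,fx=5,fy=5,interpolation=3))
T=np.load("w1.npy")
print(proj("wrist",lampw(P0,[[65,-165,45],[-65,-165,45],[35,-105,85],[-35,-105,85]]),T))
E
```

```text
[[206.05448514 122.60842961]
 [289.71244913 123.8691536 ]
 [223.05263639 165.09100928]
 [270.83776548 165.79672694]]
```

View pics/w1c.png

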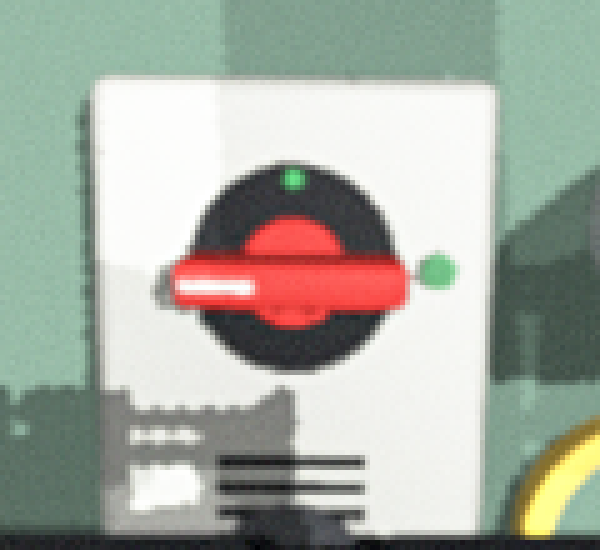

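```bash
python3 - <<'E'
from h import *
L=np.array([[-65,65,45],[65,65,45],[65,-165,45],[66,14,194],[66,-14,194],[160,21,180],[0,-105,85]])
px=np.array([[132,212],[332,160],[425,520],[343,208],[360,263],[515,157],[297,453]])/4+[140,150]
S=np.array([[160,21,180]]);sp=np.array([[207,420]])/4+[190,80]
T=np.load("w1.npy")
Lw=np.array([[65,-165,45],[-65,-165,45],[35,-105,85],[-35,-105,85]]);pw=np.array([[208.4,126],[289.4,127],[224,167.2],[271.6,167.2]])
def f(p,a=1,b=1): return np.r_[a*(proj("top",lampw(p,L))-px).ravel(),a*(proj("scene",lampw(p,S))-sp).ravel(),b*(proj("wrist",lampw(p,Lw),T)-pw).ravel()]
for a,b in((1,1),(0,1),(1,0)):
  s=least_squares(f,P0,loss="soft_l1",kwargs=dict(a=a,b=b));print(s.x,f(s.x).reshape(-1,2).round(1).tolist())
E
python3 -c "
import cv2;a=cv2.imread('pics/sc0c.png');cv2.imwrite('pics/sc0d.png',cv2.resize(a[300:500,250:560],None,fx=2.5,fy=2.5))
"
```

```text
[ 0.54177507  0.11424188 -1.31106857] [[-1.5, -2.4], [0.3, -2.5], [0.3, -0.0], [0.3, 0.3], [-0.7, -0.4], [-0.2, -0.5], [-1.4, 0.1], [-1.3, 1.7], [-1.1, -2.3], [1.4, -1.0], [-0.1, -0.8], [-0.0, 0.5]]
[ 0.54268852  0.11628803 -1.2963797 ] [[-2.7, -2.3], [-1.0, -3.2], [0.3, -1.1], [-0.9, -0.6], [-1.7, -1.3], [-1.6, -2.0], [-1.6, -0.5], [-0.0, 2.4], [-1.5, -0.7], [1.0, -0.7], [0.0, 0.5], [0.1, 1.1]]
[ 0.53949453  0.11363529 -1.29940765] [[-1.6, -1.1], [0.1, -1.8], [1.3, 0.4], [0.4, 1.0], [-0.4, 0.3], [-0.3, -0.3], [-0.6, 0.9], [-1.2, 1.6], [-2.3, -3.4], [0.3, -3.1], [-0.9, -2.1], [-0.8, -1.4]]
```

View pics/sc0d.png

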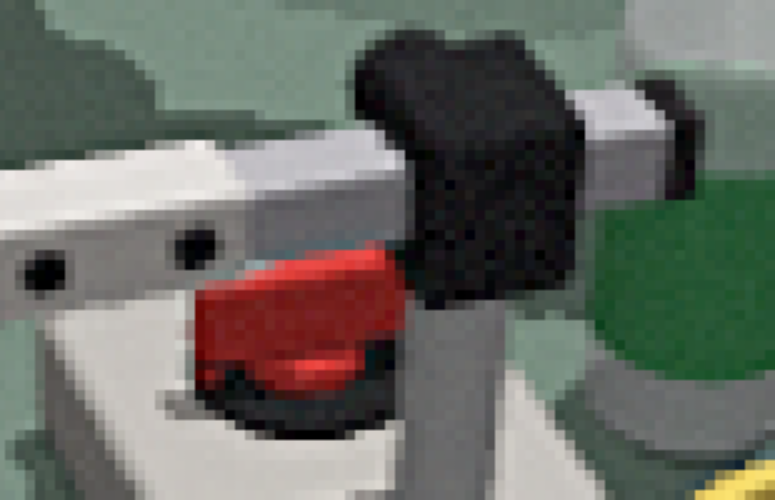

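```bash
cat >> h.py <<'E'
PW=[0.5427,0.1163,-1.2964]
PC=[0.5418,0.1142,-1.305]
E
python3 - <<'E'
from h import *
for p in (P0,PC,PW): print(lampw(p,[[0,-105,71],[160,21,180]]).tolist());
go(PW,[25,-131,81]);print([tolamp(PW,unproj("top",(140+x/4,150+y/4),.18)).round(0) for x,y in((222,365),(278,355),(243,325))])
E
```

```text
[[0.43833757527486783, 0.08548798976112179, 0.071], [0.6026170451185552, -0.03487918096194962, 0.18]]
[[0.4404872188988034, 0.08661884002546258, 0.071], [0.6040909904671534, -0.03466514873072542, 0.18]]
[[0.4416281604742888, 0.08784858079306253, 0.071], [0.6062689114585706, -0.03202394781683904, 0.18]]
to [0.4234 0.0567 0.081 ] tool cm [24.86 -3.22 -3.15] tool-y angle in lamp deg -179.36 lamp pos [ -8.  -99.1 329.5] tilt [-0.003 -0.003 -1.   ]
[array([-15., -49., 180.]), array([ 15., -52., 180.]), array([  1., -32., 180.])]
```

```bash
python3 -m inch '[{"translation":[0,-3.2,-3.2],"spin":0.6},{"translation":[5,0,0],"spin":0},{"translation":[5,0,0],"spin":0},{"translation":[5,0,0],"spin":0},{"translation":[0,0,0],"spin":0}]' 0 20
python3 - <<'E'
from h import *
import cv2
go(PW,[25,-131,81]);go(PC,[25,-131,81])
T=tool();im=optics.camera("wrist")[:,:,::-1].copy();cv2.imwrite("pics/w2.png",im);np.save("w2.npy",T)
E
```

```text
time: 2.82
ee_pos: [0.4229, 0.0562, 0.177]
eef_rot: [-0.095, 0.701, 0.094, 0.701]
ft_force: [0.2, -0.5, 1.0]
width: 0.0425
to [0.4234 0.0567 0.081 ] tool cm [9.6  0.05 0.06] tool-y angle in lamp deg 179.64 lamp pos [  25.4 -131.6  177. ] tilt [ 0.    -0.001 -1.   ]
to [0.422  0.0557 0.081 ] tool cm [ 9.6  -0.01 -0.1 ] tool-y angle in lamp deg -179.87 lamp pos [  24.8 -130.   177. ] tilt [ 0.    -0.001 -1.   ]
```

View pics/w2.png

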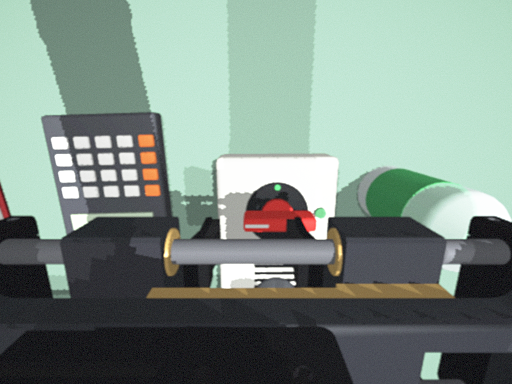

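```bash
python3 -m inch '[{"translation":[0,0,0],"spin":0},{"translation":[0,0,0],"spin":0},{"translation":[0,0,0],"spin":0},{"translation":[5,0,0],"spin":0},{"translation":[4.6,0,0],"spin":0},{"translation":[0,0,0],"spin":0}]' 0
python3 - <<'E'
from h import *
import cv2
go(PW,[25,-99,81])
T=tool()
for n in("wrist","scene"):
  im=optics.camera(n)[:,:,::-1].copy();cv2.imwrite(f"pics/{n}3.png",im)
E
```

```text
time: 3.62
ee_pos: [0.4306, 0.06, 0.0896]
eef_rot: [-0.093, 0.695, 0.097, 0.706]
ft_force: [-4.6, -2.3, -2.3]
width: 0.0871
to [0.4542 0.0654 0.081 ] tool cm [ 0.9 -0.1  2.4] tool-y angle in lamp deg 179.67 lamp pos [  23.9 -123.2   89.6] tilt [ 0.015  0.008 -1.   ]
```

View pics/wrist3.png

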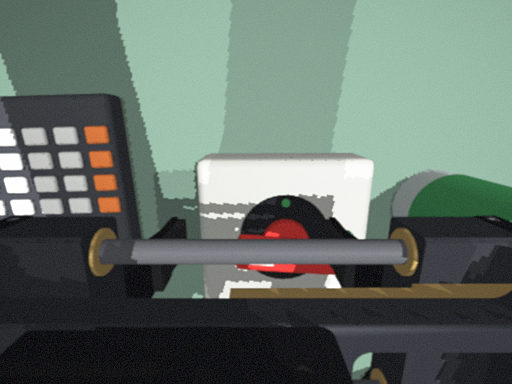

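View pics/scene3.png

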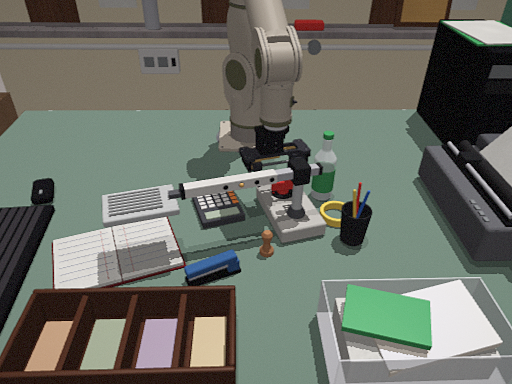

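```bash
python3 - <<'E'
from h import *
s=r.read_state();print(s["joint_positions"].round(3),s["ft_force"].round(1),s["torque"].round(2))
E
```

```text
[-0.772  0.038  0.548  2.147 -0.031  0.941  1.632] [-3.5  0.2 -1.7] [-0.27  1.01  0.22]
```

```bash
python3 -m inch '[{"translation":[0.4,0,0.6],"spin":0},{"translation":[0,0,0.6],"spin":0},{"translation":[0,0,0.6],"spin":0},{"translation":[0,0,0],"spin":0}]'
python3 - <<'E'
from h import *
import cv2
go(PW,[25,-98,81])
s=r.read_state();print(s["joint_positions"].round(3),s["ft_force"].round(1),s["torque"].round(2))
im=optics.camera("wrist")[:,:,::-1].copy();cv2.imwrite(f"pics/w4.png",im)
E
```

```text
time: 4.22
ee_pos: [0.4539, 0.0666, 0.0933]
eef_rot: [-0.091, 0.691, 0.098, 0.711]
ft_force: [-0.5, -1.2, -0.3]
width: 0.087
to [0.4551 0.0657 0.081 ] tool cm [ 1.23 -0.13  0.06] tool-y angle in lamp deg 179.66 lamp pos [ 23.8 -99.   93.3] tilt [ 0.027  0.013 -1.   ]
[-0.766  0.087  0.552  2.101 -0.066  0.939  1.661] [-0.5 -1.2 -0.3] [0.02 0.1  0.04]
```

View pics/w4.png

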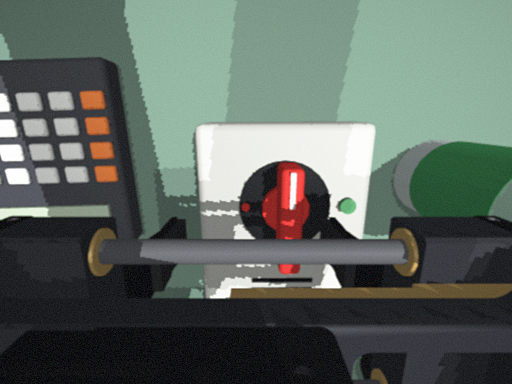

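```bash
python3 -m inch '[{"translation":[-4,0,0],"spin":0},{"translation":[-5.5,0,0],"spin":0},{"translation":[-5.5,0,0],"spin":0},{"translation":[-5.5,0,0],"spin":0},{"translation":[0,0,0],"spin":10},{"translation":[0,0,0],"spin":10},{"translation":[0,0,0],"spin":10},{"translation":[0,0,0],"spin":10},{"translation":[0,0,0],"spin":10},{"translation":[0,0,0],"spin":10},{"translation":[0,0,0],"spin":10},{"translation":[0,0,0],"spin":10},{"translation":[0,0,0],"spin":10},{"translation":[0,0,0],"spin":0}]'
python3 - <<'E'
from h import *
import cv2
go(PC,[140,0,300])
s=r.read_state();print(s["joint_positions"].round(3),s["ft_force"].round(1),s["torque"].round(2))
E
```

```text
time: 6.02
ee_pos: [0.4492, 0.0614, 0.31]
eef_rot: [0.457, 0.543, -0.431, 0.557]
ft_force: [-0.3, -0.3, 0.8]
width: 0.0872
to [ 0.5786 -0.0209  0.3   ] tool cm [ 1.36 10.86 10.78] tool-y angle in lamp deg 86.94 lamp pos [  26.7 -103.2  310. ] tilt [ 0.038  0.017 -0.999]
[-0.665 -0.145  0.393  1.82   0.05   1.414 -0.069] [-0.3 -0.3  0.8] [-0.12  0.06  0.03]
```

```bash
python3 -m inch '[{"translation":[0,3.6,3.6],"spin":-3},{"translation":[0,3.6,3.6],"spin":0},{"translation":[0,3.6,3.6],"spin":0},{"translation":[0,0,0],"spin":0},{"translation":[0,0,0],"spin":0}]'
python3 - <<'E'
from h import *
import cv2
go(PC,[160,0,300])
s=r.read_state();print(s["joint_positions"].round(3),s["ft_force"].round(1),s["torque"].round(2))
T=tool();np.save("w5.npy",T);im=optics.camera("wrist")[:,:,::-1].copy();cv2.imwrite(f"pics/w5.png",im)
E
```

```text
time: 6.65
ee_pos: [0.5844, -0.0174, 0.3142]
eef_rot: [0.435, 0.559, -0.409, 0.575]
ft_force: [0.9, -0.5, 0.5]
width: 0.0874
to [ 0.5838 -0.0402  0.3   ] tool cm [ 1.38 -0.77  2.17] tool-y angle in lamp deg 91.49 lamp pos [138.2   6.5 314.2] tilt [ 0.04   0.017 -0.999]
[-0.538  0.194  0.586  1.516 -0.126  1.425  0.345] [ 0.9 -0.5  0.5] [-0.07  0.11 -0.02]
```

View pics/w5.png

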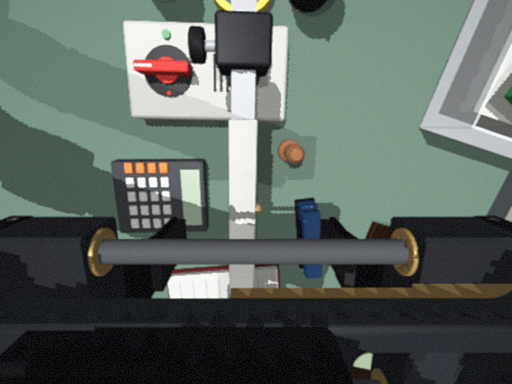

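```bash
python3 - <<'E'
from h import *
import cv2
im=cv2.imread("pics/w5.png");cv2.imwrite("pics/w5c.png",cv2.resize(im[90:230,200:300],None,fx=4.2,fy=4.2,interpolation=3))
T=np.load("w5.npy")
for p in(P0,PC,PW):print(proj("wrist",lampw(p,[[66,-14,194],[66,14,194],[160,-14,194],[160,14,194],[160,21,180]]),T).round(1).tolist())
E
```

```text
[[225.2, 119.7], [254.6, 120.3], [225.7, 213.4], [252.6, 213.6], [258.4, 209.5]]
[[227.3, 119.7], [256.7, 120.5], [227.1, 213.4], [254.0, 213.7], [259.8, 209.7]]
[[229.4, 117.9], [258.8, 118.5], [229.8, 211.9], [256.7, 212.0], [262.4, 208.0]]
```

View pics/w5c.png

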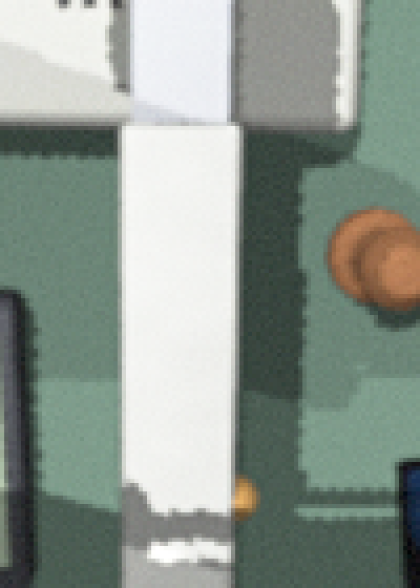

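```bash
cat >> h.py <<'E'
PB=[0.54245,0.1147,-1.3005]
E
python3 - <<'E'
from h import *
T=np.load("w5.npy")
Lw=np.array([[66,-14,194],[66,14,194],[160,-14,194],[160,14,194],[160,21,180]]);pw=np.array([[228.6,120],[257.1,119.7],[229,213],[255.7,213],[261.2,208.6]])
f=lambda p:((proj("wrist",lampw(p,Lw),T)-pw)*[[1,1],[1,1],[1,0],[1,0],[1,1]]).ravel()
s=least_squares(f,PC);print(s.x,f(s.x).reshape(-1,2).round(1).tolist())
go(s.x,[160,0,300])
E
```

```text
[ 0.54160065  0.11458316 -1.29296497] [[-0.5, -0.6], [0.3, 0.2], [-0.1, 0.0], [0.1, 0.0], [0.3, 0.5]]
to [ 0.5855 -0.0393  0.3   ] tool cm [ 1.39 -0.57  2.14] tool-y angle in lamp deg 90.8 lamp pos [138.5   4.8 314.2] tilt [ 0.04   0.017 -0.999]
```

```bash
cat >> h.py <<'E'
PT=[0.5416,0.11458,-1.29296]
E
python3 -m inch '[{"translation":[1.3,-0.6,2.1],"spin":0.8},{"translation":[0,0,0],"spin":0},{"translation":[0,0,0],"spin":0}]'
python3 - <<'E'
from h import *
go(PT,[160,0,178])
E
```

```text
time: 7.08
ee_pos: [0.5837, -0.0396, 0.3008]
eef_rot: [0.439, 0.557, -0.411, 0.573]
ft_force: [0.0, 0.1, 0.3]
width: 0.0867
to [ 0.5855 -0.0393  0.178 ] tool cm [12.28 -0.37  0.1 ] tool-y angle in lamp deg 90.13 lamp pos [159.8  -1.8 300.8] tilt [ 0.042  0.019 -0.999]
```

Descend 8 cm, correct, then the rest.

```bash
python3 -m inch '[{"translation":[4,-0.2,0],"spin":0},{"translation":[4,-0.2,0.1],"spin":0},{"translation":[0,0,0],"spin":0}]'
python3 - <<'E'
from h import *
go(PT,[160,0,178])
E
```

```text
time: 7.45
ee_pos: [0.5837, -0.0392, 0.2205]
eef_rot: [0.44, 0.557, -0.409, 0.573]
ft_force: [-0.1, -0.1, -0.6]
width: 0.0872
to [ 0.5855 -0.0393  0.178 ] tool cm [ 4.25 -0.04  0.09] tool-y angle in lamp deg 90.24 lamp pos [159.5  -1.7 220.5] tilt [ 0.045  0.021 -0.999]
```

```bash
python3 -m inch '[{"translation":[2.2,0,0.1],"spin":0},{"translation":[2.0,0,0],"spin":0},{"translation":[0,0,0],"spin":0},{"translation":[0,0,0],"spin":0}]'
python3 - <<'E'
from h import *
import cv2
go(PT,[160,0,178]);s=r.read_state();print(s["ft_force"].round(1))
for n in("wrist","scene"):
  im=optics.camera(n)[:,:,::-1].copy();
  if n=="scene": im=cv2.resize(im[100:220,170:340],None,fx=4.5,fy=4.5,interpolation=3)
  cv2.imwrite(f"pics/{n}6.png",im)
E
```

```text
time: 7.95
ee_pos: [0.5887, -0.0386, 0.1834]
eef_rot: [0.441, 0.555, -0.407, 0.575]
ft_force: [0.5, -0.2, 0.4]
width: 0.0872
to [ 0.5855 -0.0393  0.178 ] tool cm [ 0.52 -0.36 -0.02] tool-y angle in lamp deg 90.32 lamp pos [160.2   3.3 183.4] tilt [ 0.052  0.022 -0.998]
[ 0.5 -0.2  0.4]
```

View pics/wrist6.png

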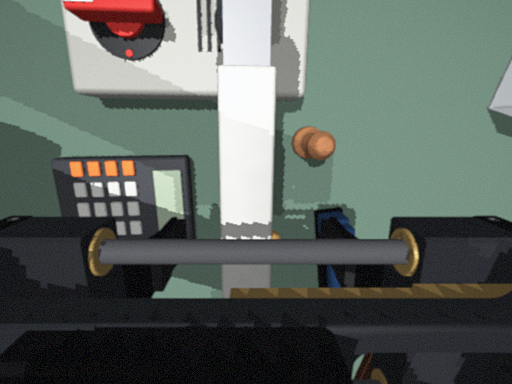

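View pics/scene6.png

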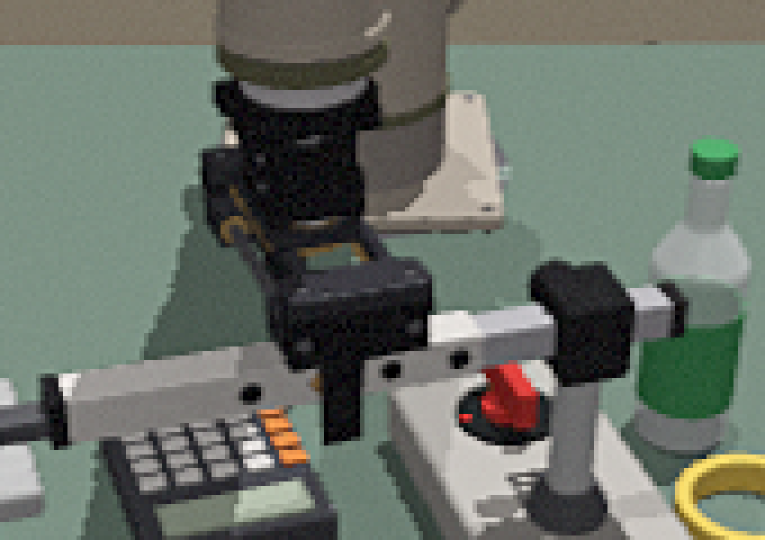

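```bash
python3 - <<'E'
from h import *
import cv2
im=cv2.imread("pics/wrist6.png");cv2.imwrite("pics/w6c.png",cv2.resize(im[50:250,200:300],None,fx=3,fy=3,interpolation=3))
T=tool()
print(proj("wrist",lampw(PT,[[66,-14,194],[66,14,194],[140,-14,194],[140,14,194],[160,21,180]]),T).round(1).tolist())
E
```

```text
[[216.9, 65.4], [277.5, 66.5], [220.8, 218.1], [273.6, 217.4], [281.3, 240.9]]
```

View pics/w6c.png

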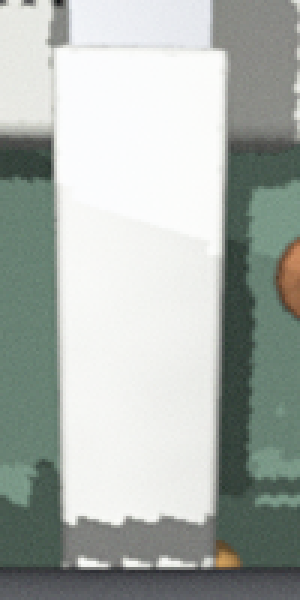

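```bash
python3 -m inch '[{"translation":[0.5,-0.3,0],"spin":-0.3},{"translation":[0,0,0],"spin":0}]'
python3 - <<'E'
from h import *
go(PT,[160,0,178]);s=r.read_state();print(s["ft_force"].round(1))
E
python3 -m inch '[{"translation":[0,0,0],"spin":0},{"translation":[0,0,0],"spin":0},{"translation":[0,0,0],"spin":0},{"translation":[0,0,0],"spin":0},{"translation":[0,0,0],"spin":0},{"translation":[0,0,0],"spin":0}]' 1 45
python3 - <<'E'
from h import *
go(PT,[160,0,178]);s=r.read_state();print(s["ft_force"].round(1),s["width"])
E
```

```text
time: 8.3
ee_pos: [0.5861, -0.0394, 0.1785]
eef_rot: [0.44, 0.556, -0.405, 0.577]
ft_force: [0.6, 0.7, -0.6]
width: 0.0871
to [ 0.5855 -0.0393  0.178 ] tool cm [ 0.05 -0.05 -0.03] tool-y angle in lamp deg 90.64 lamp pos [160.3   0.5 178.5] tilt [ 0.052  0.022 -0.998]
[ 0.6  0.7 -0.6]
time: 9.05
ee_pos: [0.5865, -0.0393, 0.1789]
eef_rot: [0.44, 0.556, -0.405, 0.577]
ft_force: [3.3, 1.7, -0.8]
width: 0.0351
to [ 0.5855 -0.0393  0.178 ] tool cm [ 0.08 -0.1  -0.03] tool-y angle in lamp deg 90.64 lamp pos [160.3   1.  178.9] tilt [ 0.053  0.022 -0.998]
[ 3.3  1.7 -0.8] 0.03505399288114917
```

```bash
python3 -m inch '[{"translation":[0,0,0],"spin":0},{"translation":[0,0,0],"spin":0},{"translation":[0,0,0],"spin":0},{"translation":[0,0,0],"spin":0}]' 1 50
python3 - <<'E'
from h import *
go(PT,[160,0,178]);s=r.read_state();print(s["ft_force"].round(1),s["width"])
E
```

```text
time: 9.55
ee_pos: [0.5846, -0.0399, 0.1787]
eef_rot: [0.439, 0.557, -0.406, 0.575]
ft_force: [1.6, 0.7, 2.4]
width: 0.0279
to [ 0.5855 -0.0393  0.178 ] tool cm [ 0.07  0.1  -0.03] tool-y angle in lamp deg 90.57 lamp pos [160.4  -1.1 178.7] tilt [ 0.049  0.022 -0.999]
[1.6 0.7 2.4] 0.02790814128768211
```

```bash
python3 -m inch '[{"translation":[0,0,0.5],"spin":0},{"translation":[0,0,0.5],"spin":0}]'
python3 - <<'E'
from h import *
go(PT,[200,0,178]);s=r.read_state();print(s["ft_force"].round(1),s["width"])
E
```

```text
time: 9.8
ee_pos: [0.586, -0.0447, 0.1786]
eef_rot: [0.439, 0.561, -0.404, 0.574]
ft_force: [-8.4, 10.5, 9.4]
width: 0.028
to [ 0.5965 -0.0778  0.178 ] tool cm [0.01 0.05 3.47] tool-y angle in lamp deg 90.81 lamp pos [165.3  -1.  178.6] tilt [ 0.044  0.029 -0.999]
[-8.4 10.5  9.4] 0.028016495578826975
```

```bash
python3 -m inch '[{"translation":[0,0,0.5],"spin":0},{"translation":[0,0,0.5],"spin":0}]'
python3 - <<'E'
from h import *
go(PT,[200,0,178]);s=r.read_state();print(s["ft_force"].round(1),s["width"])
E
```

```text
time: 10.05
ee_pos: [0.5876, -0.0507, 0.1786]
eef_rot: [0.439, 0.564, -0.403, 0.572]
ft_force: [-4.9, 6.1, 5.8]
width: 0.0277
to [ 0.5965 -0.0778  0.178 ] tool cm [0.   0.06 2.85] tool-y angle in lamp deg 90.98 lamp pos [171.5  -1.1 178.6] tilt [ 0.04   0.034 -0.999]
[-4.9  6.1  5.8] 0.027682550359151036
```

```bash
python3 -m inch '[{"translation":[0,0,0.6],"spin":0},{"translation":[0,0,0.6],"spin":0},{"translation":[0,0,0.6],"spin":0},{"translation":[0,0,0.5],"spin":0}]'
python3 - <<'E'
from h import *
import cv2
go(PT,[200,0,178]);s=r.read_state();print(s["ft_force"].round(1),s["width"])
for n in("wrist","scene"):
  im=optics.camera(n)[:,:,::-1].copy();
  if n=="scene": im=cv2.resize(im[100:220,170:340],None,fx=4.5,fy=4.5,interpolation=3)
  cv2.imwrite(f"pics/{n}7.png",im)
E
```

```text
time: 10.55
ee_pos: [0.5922, -0.0673, 0.1786]
eef_rot: [0.439, 0.568, -0.4, 0.569]
ft_force: [-5.9, 5.7, 6.5]
width: 0.0278
to [ 0.5965 -0.0778  0.178 ] tool cm [0.03 0.09 1.13] tool-y angle in lamp deg 91.2 lamp pos [188.8  -1.2 178.6] tilt [ 0.033  0.043 -0.999]
[-5.9  5.7  6.5] 0.027829668544009565
```

View pics/wrist7.png

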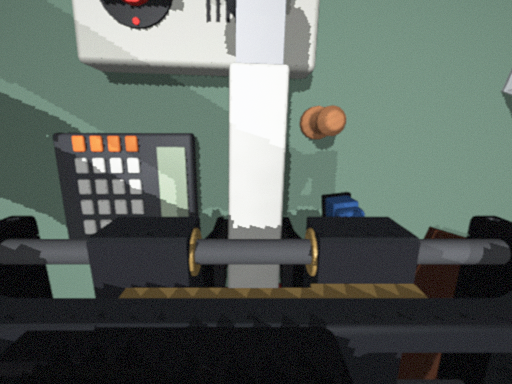

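View pics/scene7.png

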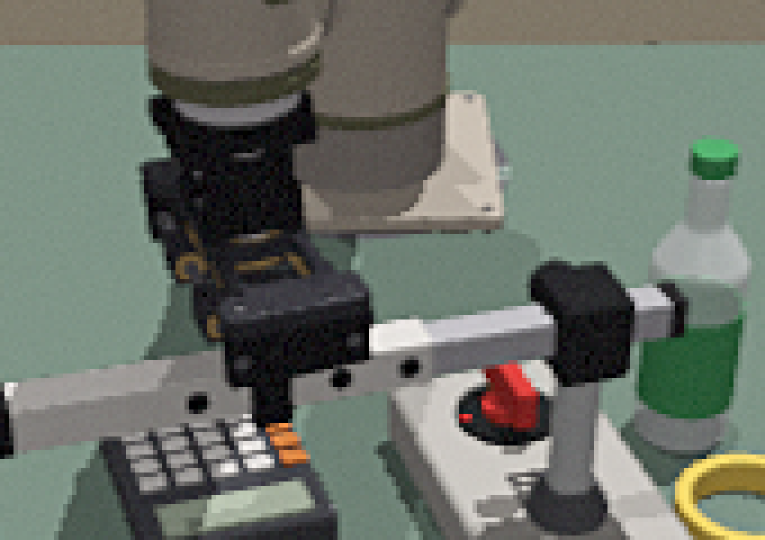

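```bash
python3 -m inch '[{"translation":[0,0,0.5],"spin":0},{"translation":[0,0,0.5],"spin":0},{"translation":[0,0,0.4],"spin":0}]'
python3 - <<'E'
from h import *
import cv2
go(PT,[200,0,178]);s=r.read_state();print(s["ft_force"].round(1),s["width"])
for n in("scene",):
  im=optics.camera(n)[:,:,::-1].copy();
  if n=="scene": im=cv2.resize(im[100:220,170:340],None,fx=4.5,fy=4.5,interpolation=3)
  cv2.imwrite(f"pics/{n}8.png",im)
E
```

```text
time: 11.02
ee_pos: [0.5958, -0.0799, 0.1786]
eef_rot: [0.439, 0.569, -0.4, 0.568]
ft_force: [-10.9, 12.8, 11.4]
width: 0.0276
to [ 0.5965 -0.0778  0.178 ] tool cm [ 0.07  0.12 -0.19] tool-y angle in lamp deg 91.21 lamp pos [201.9  -1.2 178.6] tilt [ 0.031  0.046 -0.998]
[-10.9  12.8  11.4] 0.027628085510618804
```

View pics/scene8.png

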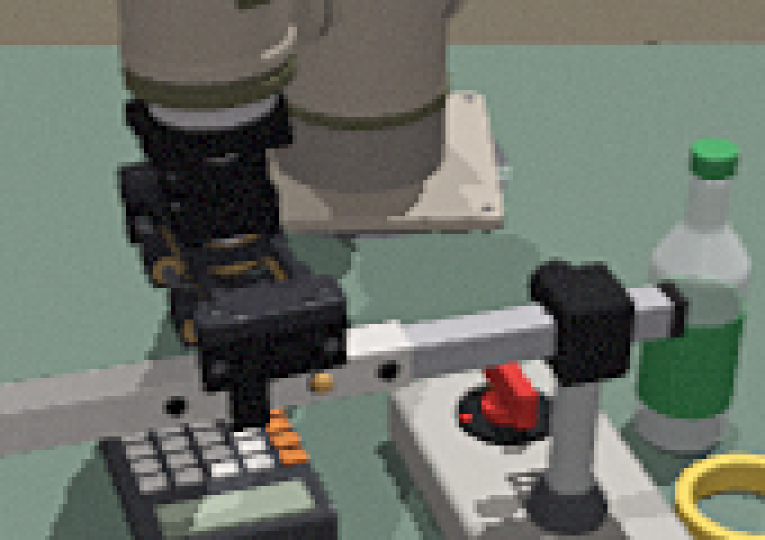

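```bash
python3 -m inch '[{"translation":[0,0,-0.1],"spin":0},{"translation":[0,0,0],"spin":0},{"translation":[0,0,0],"spin":0}]'
python3 -m inch '[{"translation":[0,0,0],"spin":0},{"translation":[0,0,0],"spin":0},{"translation":[0,0,0],"spin":0},{"translation":[0,0,0],"spin":0},{"translation":[0,0,0],"spin":0},{"translation":[0,0,0],"spin":0},{"translation":[0,0,0],"spin":0},{"translation":[0,0,0],"spin":0}]' 0 20
python3 - <<'E'
from h import *
go(PT,[200,0,178]);s=r.read_state();print(s["ft_force"].round(1),s["width"])
E
```

```text
time: 11.45
ee_pos: [0.5956, -0.0791, 0.1786]
eef_rot: [0.439, 0.57, -0.4, 0.568]
ft_force: [-2.0, 1.5, 4.0]
width: 0.0279
time: 12.45
ee_pos: [0.5963, -0.0796, 0.1782]
eef_rot: [0.439, 0.569, -0.4, 0.569]
ft_force: [0.4, -0.5, 0.3]
width: 0.0863
to [ 0.5965 -0.0778  0.178 ] tool cm [ 0.02  0.07 -0.17] tool-y angle in lamp deg 91.24 lamp pos [201.7  -0.6 178.2] tilt [ 0.033  0.045 -0.998]
[ 0.4 -0.5  0.3] 0.0863364451765124
```

Clear of the tube; lift away.

```bash
python3 -m inch '[{"translation":[-3,0,0],"spin":0},{"translation":[-5,0,0],"spin":0},{"translation":[-5,0,0],"spin":0},{"translation":[0,0,0],"spin":0},{"translation":[0,-5,0],"spin":0},{"translation":[0,-5,0],"spin":0},{"translation":[0,0,0],"spin":0}]'
python3 - <<'E'
from h import *
import cv2
T=tool();go(PT,[200,0,178]);s=r.read_state();print(s["ft_force"].round(1),s["width"]);np.save("w9.npy",T)
for n in("scene","top","wrist"):
  im=optics.camera(n)[:,:,::-1].copy();cv2.imwrite(f"pics/{n}9.png",im)
im=cv2.imread("pics/scene9.png");cv2.imwrite("pics/scene9c.png",cv2.resize(im[130:220,190:340],None,fx=5,fy=5,interpolation=3))
im=cv2.imread("pics/top9.png");cv2.imwrite("pics/top9c.png",cv2.resize(im[150:290,140:330],None,fx=4,fy=4,interpolation=3))
print("scene pin, holes", proj("scene",lampw(PT,[[160,21,180],[106,14,194]])),proj("top",lampw(PT,[[66,14,194],[106,14,194],[160,21,180]])))
E
```

```text
time: 13.32
ee_pos: [0.4932, -0.1154, 0.3038]
eef_rot: [0.437, 0.57, -0.401, 0.568]
ft_force: [0.8, -0.1, 0.0]
width: 0.0871
to [ 0.5965 -0.0778  0.178 ] tool cm [13.01 10.47 -0.11] tool-y angle in lamp deg 91.3 lamp pos [ 207.9 -109.6  303.8] tilt [ 0.028  0.043 -0.999]
[ 0.8 -0.1  0. ] 0.08707145084236186
scene pin, holes [[241.09923019 187.31253886]
 [261.1857432  177.48551882]] [[225.63122832 201.83500083]
 [244.19641343 196.7530659 ]
 [267.83163136 187.53611012]]
```

View pics/scene9c.png

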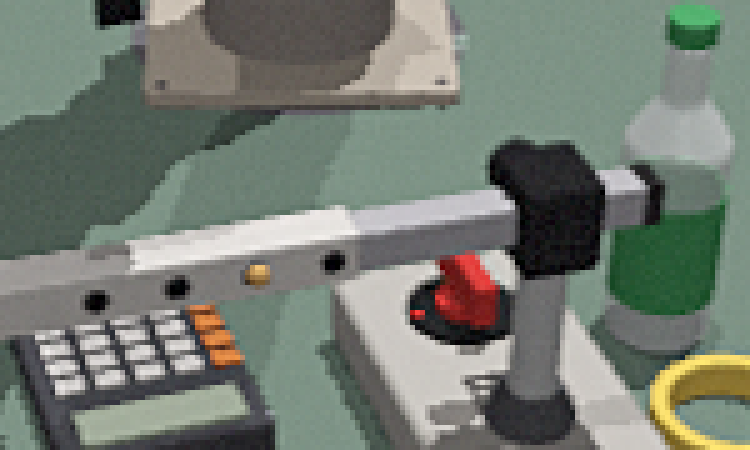

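View pics/top9c.png

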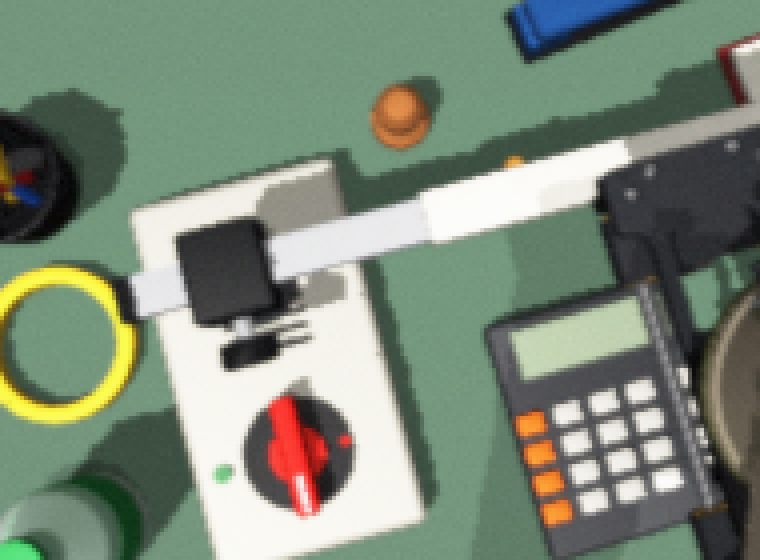

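View pics/wrist9.png

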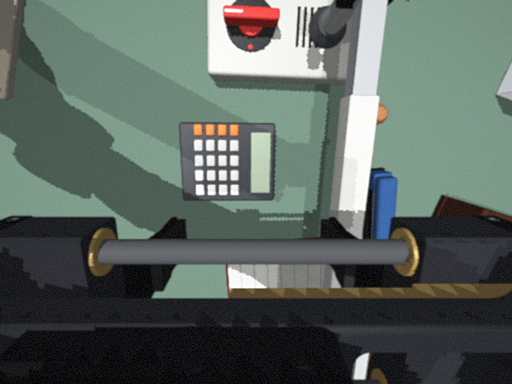

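View pics/top9.png

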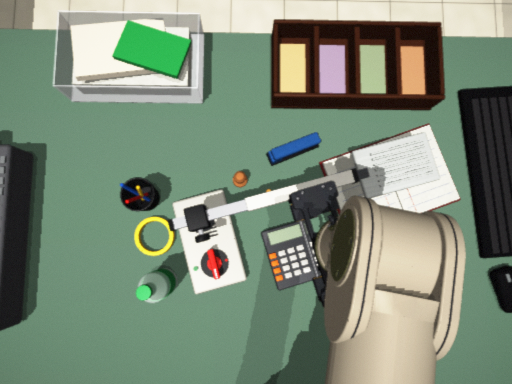

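```bash
python3 - <<'E'
from bench import r, close_job
s=r.read_state();print(s["time"],abs(s["joint_vel"]).max(),s["ft_force"].round(1));print(close_job())
E
```

```text
13.475 0.021470353757531282 [-0.1 -0.   0.9]
the job is handed in; nothing more can be done
None
```

The boom is out at the next hole and the switch is on; I handed the job in at 13.5 s of the 48 s allowed.

- **Switch:** I pushed the bar's unmarked end past centre with one finger of the open gripper, and it snapped over by itself. In the last top and wrist pictures the bar stands square to the boom, with its white line towards lamp -y.
- **Boom:** I gripped the tube over the pin. The opening fell from 35 to 28 mm, which means the pin was flush. I then drew the tube out until it locked and let go.
- **Boom check:** The tube's end moved about 41 mm in the top picture. The pin now shows in the next hole, with one hole on the column side where there were two. Its tip shows beside the tube at the same place as at the start.
- **Loose things:** Comparing the top pictures by eye, none of them has moved. The arm partly hides the calculator, and I did not measure any of them.
- **At hand-in:** The open gripper was about 0.30 m above the counter and beside the boom, touching nothing, with under 1 N at the wrist.

**What disagreed:**
- The first lamp fits from the top and wrist cameras differed by about 3 mm, so I measured the boom again close up before gripping it.
- The tool leaned up to about 3° from vertical during the moves, and I could not correct that with the moves available.
- While lowering the finger beside the switch, the tool drifted about 8 mm and touched the bar early. It only pushed the bar in the right direction.

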